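# Tip specimen pots into a tote and roll it into the analyser bay

## Robot

A 7-joint arm with a two-finger parallel gripper is mounted at the origin on the work surface. World frame = base frame: x ahead of the robot, y to its left, z up, the work surface at z = 0. Lengths are in m, angles in rad, forces in N, time in s.
With the tool pointing down it reaches from about 0.35 to 0.9 m from the base axis. Payload 19.9 kg.
Tool frame: the origin (TCP) lies between the finger pads; the fingertips stand arm.tcp_to_tips ahead of it and the grasp point (between the pads) lies 8 mm behind it (arm.tcp_to_tips is the distance from the TCP to the fingertips, in m); z points along the fingers, y is the line along which they close (so a half turn about z gives the same grasp; the last joint's range is limited). The gripper opens to 94 mm and grips with 3 to 60 N. Pads are 16 mm wide; open, the fingers measure 119 mm over their backs; the gripper's body (75 mm by 177 mm) begins 78 mm behind the grasp point.
Start: joints at [1.236, 0.417, -0.01, 1.614, 0.005, 1.111, -0.053], TCP at [0.18, -0.598, 0.216] pointing down, gripper open.
Joint ranges: [-2.81, 2.81], [-0.39, 2.02], [-1.27, 1.25], [0.06, 2.57], [-1.19, 4.33], [0.19, 2], [-2.82, 2.82]. Speed limits (rad/s): [1.89, 1.89, 2.39, 2.39, 3.01, 3.01, 3.01].

## Interface

Orientations are given as a rotation vector (axis times angle).
In Python, from station import arm, capture gives the robot as it stands. Calls block until the motion is done:
- arm.goto(position, orientation): joint-space move of the TCP to a pose.
- arm.move_l(position, speed=0.15, frame=None): straight line of the TCP; frame=None keeps the orientation; speed is the mean speed in m/s.
- arm.move_joints(angles): joint-space move.
- arm.gripper_open() and arm.close(): open the fingers fully, or close them until they stop; the grip force is fixed at half the most.
- arm.sleep(seconds).
- arm.inverse_kinematics(position, orientation): joint angles nearest the present ones, or None.
- capture(name): name is "scene" or "top" or "wrist"; returns a dict with "frame" (384x512x3 uint8, red, green, blue), "camera_matrix" (3x3 intrinsics, pixels), "origin" and "rotation" of the camera in the world. Camera axes: x right, y up, looking along -z (the intrinsics and any distortion apply to the point x, -y, -z); pixel columns grow to the right and rows downward; lengths in m; the calibration is good to about 2 mm. A picture is of the moment at which its call begins. There is no depth.
A pose or a line that the arm cannot do raises arm.MotionError and nothing moves.
- arm.sign_off(): hands the job in; it is judged then, once.
Readings, each from a call of its own:
- arm.read_time_s(): time.
- arm.read_joint_positions(): joint angles.
- arm.read_joint_velocities(): joint speeds.
- arm.read_effort(): joint torques, N m.
- arm.read_tool_pos(): TCP position.
- arm.read_orientation(): TCP orientation.
- arm.read_ft_force(): force on the tool from outside, world axes, zero at the start.
- arm.read_ft_torque(): the same for the moment, N m.
- arm.read_gripper_width(): finger opening in m.
- arm.read_gripper_force(): force on a finger pad.
Only numpy, scipy, OpenCV 4.12 (cv2) and the standard library are available. Lean on these libraries where they do the work, as an engineer would, in place of code of your own. Each camera call takes 0.05 s, during which the arm holds its last target. There are 200 camera calls.

## Task

Tip the three yellow-capped specimen pots out of the steel tray into the blue tote while the tote is still outside the analyser's loading bay, and set the empty tray back down flat on the bench. Then push the tote along the rollers, without lifting it off them, until it is fully home against the stop at the back of the bay with all three pots inside. Leave the foam box, the jar, the amber bottle and the glove carton where they stand.

Things in the scene. Friction and masses are not known exactly. Their poses are not given: they have to be found in the camera images.
- track: Fixed roller track, analyser bay at its -y end. Origin: on the bench, on the centre line; rollers in a row along y (-300 to +236 mm), tops 35 mm above the bench: 18 passive steel rollers, 24 mm diameter, 31.5 mm apart, each turning on its own axle along x. Side rails: inner faces x = +-65 mm, outer +-73, tops 50 mm above the bench.
- track_tail (a point): Middle of the track's open +y end, where its rails end, at roller-top height (35 mm above the bench), 260 mm from the track's origin.
- bay_hood (a point): Middle of the front edge of the bay's clear hood, on its underside, 160 mm above the bench. The hood (5 mm thick) reaches from here to the stop, 78 mm farther along the track's -y. White cheeks 160 mm high (inner faces +-65 mm, outer +-75) start 40 mm before the hood. Behind the stop stands the analyser, 240 mm wide, 250 long, 170 high.
- bay_stop (a point): Point on the face of the bay's back stop, on the centre line, at roller-top height (35 mm above the bench). Tote pushed home: its leading wall touches this face, i.e. its centre is 71 mm from here towards the track's +y.
- tote: Blue open tote on the rollers between the rails, 122 mm across the track (its x), 142 mm along it (its y), 90 mm high, walls and floor 4 mm; empty, about 0.35 kg. Origin: centre of its underside, so its rim is 125 mm above the bench. Its y points away from the bay. 4 mm of play to each rail. Rolls freely (push under 6 N); let go at 0.1 m/s it coasts some 20 to 50 mm.
- tray: Loose steel tipping tray, 170 mm long (its x), 100 mm wide, floor 4 mm. Origin: centre of its underside. Walls 4 mm thick, 30 mm high, on the sides and back; the +x end is an open mouth. Empty 0.25 kg. The pan is slippery: pots start to slide when the mouth is tipped down 0.24 to 0.35 rad and all leave by 0.6 rad. An orange grip plate stands across the back.
- tray_grip (a point): Point in the tray's orange grip plate, on its mid-plane: 72 mm behind the tray's origin, 70 mm above the tray's underside, 16 mm below the plate's top. The upright plate is 12 mm thick along the tray's x and 60 mm wide along its y: pinch it across the 12 mm.
- tray_mouth (a point): Middle of the front edge of the tray's floor (top side), 85 mm ahead of the tray's origin and 4 mm above the underside.
- pot0_mid (a point): Middle of a closed specimen pot: white cylinder 38 mm diameter with a yellow cap 40 mm diameter, 55 mm high over all, about 45 g; it starts upright in the tray (this point 27.5 mm above the tray's floor). Its z runs along the pot from foot to cap.
- pot1_mid (a point): Middle of a closed specimen pot: white cylinder 38 mm diameter with a yellow cap 40 mm diameter, 55 mm high over all, about 45 g; it starts upright in the tray (this point 27.5 mm above the tray's floor). Its z runs along the pot from foot to cap.
- pot2_mid (a point): Middle of a closed specimen pot: white cylinder 38 mm diameter with a yellow cap 40 mm diameter, 55 mm high over all, about 45 g; it starts upright in the tray (this point 27.5 mm above the tray's floor). Its z runs along the pot from foot to cap.
- foam_box: Bystander: white open foam box, 100 mm (its x) by 140 mm (its y), 100 mm high, loose. Origin: centre of its underside. Tray and foam box stand on either side of the jar; which is on the left varies.
- jar: Bystander: clear jar with a blue cap, 72 mm diameter, 115 mm high, loose, standing on the bench on the robot's side of the track. Origin: centre of its underside.
- reagent: Bystander: amber bottle with a black cap, 64 mm diameter, 170 mm high, loose, beyond the open (+y) end of the track. Origin: centre of its underside.
- gloves: Bystander: white and green glove carton, 120 mm (its x) by 230 mm (its y), 70 mm high, loose, on the far side of the track. Origin: centre of its underside.
Mind the look-alikes: they are no part of the job. Leave any pink look-alike of the part that bears pot1_mid alone.

How it is judged:
By the outcome, as a careful person would: the job done as asked, in the order asked, and still so for the second after the job is handed in, with the robot touching nothing.
It also fails if it takes over 67 s, if anything falls off the work surface, if the arm or the gripper's body presses on something with over 40 N, if the wrist force passes 120 N, or if a joint passes its speed limit or range.

## Working session

There is one attempt and no reset: what is moved stays moved. The work goes in short steps, each a Python script; the robot and the scene stay as the last script left them, time stands still between calls to the robot, and variables do not carry over. Pictures are saved under pics/ and viewed, at most 10 in all, crops included, and the job is handed in when it is done.

```bash
ls; mkdir -p pics; python3 - <<'E'
from station import arm,capture
import cv2,numpy as np
print(arm.tcp_to_tips,arm.read_time_s(),arm.read_orientation(),arm.read_tool_pos())
ims=[]
for n in("scene","top"):
    c=capture(n); np.savez(f"pics/{n}0.npz",**c); cv2.imwrite(f"pics/{n}0.png",c["frame"][:,:,::-1]); print(n,c["camera_matrix"].tolist(),c["origin"],c["rotation"].tolist(),c.keys())
E
```

```text
pics
0.011 0.0 [-3.10674187e+00 -4.58164181e-01  3.70597369e-04] [ 0.18029079 -0.59803217  0.21581028]
scene [[474.4810194856748, 0.0, 249.03538830253228], [0.0, 474.4810194856748, 185.56949830909042], [0.0, 0.0, 1.0]] [ 1.26922462 -0.56648956  1.044089  ] [0.7289717930965977, 0.35935992568411124, 0.8430435469329085] dict_keys(['frame', 'camera_matrix', 'origin', 'rotation'])
top [[478.8782382407171, 0.0, 244.81160328583042], [0.0, 478.8782382407171, 192.60749063397571], [0.0, 0.0, 1.0]] [ 0.33882528 -0.00560717  1.44890497] [0.1332117971933053, -0.10910560855352554, -1.5585831710701803] dict_keys(['frame', 'camera_matrix', 'origin', 'rotation'])
```

View pics/scene0.png

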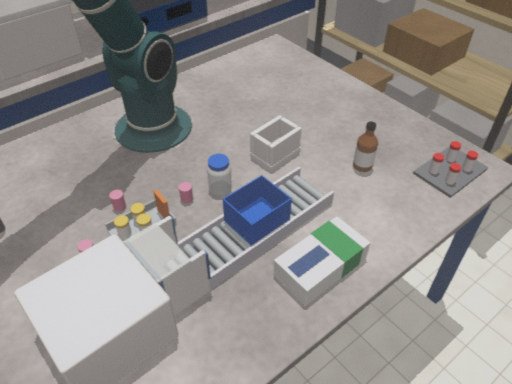

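View pics/top0.png

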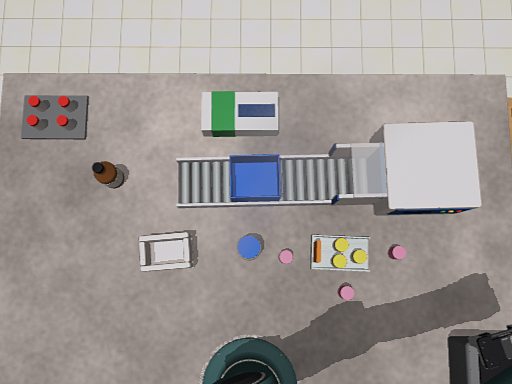

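The top view shows, in (col,row) pixels:
- Tote (255,177), bay on the right with its hood edge near (352,170).
- Tray (340,252), orange plate (318,251), mouth to the right (world −y).
- Jar (249,246), foam box (165,251), gloves (240,113), bottle (108,173).

Candidates for pots:
- Yellow (341,244), (339,260), (359,256): these are the ones in the tray.
- Pink look-alikes (286,256), (398,252), (347,292): leave alone.
- Red caps in the rack (top left): unrelated.

Candidates for the grip are only the orange plate. Next I measure these and check a close crop.

```bash
cat > h.py <<'E'
import numpy as np,cv2
from scipy.spatial.transform import Rotation as R
def ray(c,u,v):
    K=c["camera_matrix"]; d=np.array([(u-K[0,2])/K[0,0],-(v-K[1,2])/K[1,1],-1.])
    return np.array(c["origin"]),R.from_rotvec(c["rotation"]).apply(d)
def plane(c,u,v,z):
    o,d=ray(c,u,v); return o+d*(z-o[2])/d[2]
def blobs(c,lo,hi,amin=15):
    h=cv2.cvtColor(c["frame"],cv2.COLOR_RGB2HSV); m=cv2.inRange(h,np.array(lo),np.array(hi))
    n,l,s,ce=cv2.connectedComponentsWithStats(m)
    return [(ce[i],s[i][4],cv2.minAreaRect(np.argwhere(l==i)[:,::-1].astype(np.float32))) for i in range(1,n) if s[i][4]>=amin]
def tri(c1,p1,c2,p2):
    o1,d1=ray(c1,*p1);o2,d2=ray(c2,*p2)
    t=np.linalg.lstsq(np.c_[d1,-d2],o2-o1,rcond=None)[0]; a=o1+t[0]*d1;b=o2+t[1]*d2
    return (a+b)/2,np.linalg.norm(a-b)
E
python3 - <<'E'
from h import *
np.set_printoptions(precision=4,suppress=True)
t=dict(np.load("pics/top0.npz")); s=dict(np.load("pics/scene0.npz"))
C={"orange":((5,150,100),(14,255,255)),"yellow":((22,150,120),(32,255,255)),"blue":((105,150,60),(125,255,255))}
for k,(lo,hi) in C.items():
  for n,c in(("top",t),("scene",s)):
    for ce,a,r in blobs(c,lo,hi,25):
      print(k,n,ce,a,"box",np.round(cv2.boxPoints(r),1).tolist(), plane(c,*ce,{"orange":.086,"yellow":.059,"blue":.125}[k]) )
im=cv2.resize(t["frame"][130:310,220:480],None,fx=3,fy=3,interpolation=cv2.INTER_CUBIC)
cv2.imwrite("pics/crop1.png",im[:,:,::-1])
E
```

```text
orange top [102.1959 177.134 ] 97 box [[93.30000305175781, 180.39999389648438], [94.0, 172.0], [111.30000305175781, 173.39999389648438], [110.5999984741211, 181.8000030517578]] [0.5933 0.4317 0.086 ]
yellow top [340.9366 244.338 ] 142 box [[332.0, 244.0], [340.5, 235.5], [349.5, 244.5], [341.0, 253.0]] [ 0.4065 -0.2615  0.059 ]
yellow top [359.2042 256.0493] 142 box [[353.0, 250.0], [366.0, 250.0], [366.0, 262.0], [353.0, 262.0]] [ 0.3735 -0.3131  0.059 ]
yellow top [339.0993 260.7801] 141 box [[330.5, 260.5], [339.0, 252.0], [348.0, 261.0], [339.5, 269.5]] [ 0.3595 -0.2553  0.059 ]
blue top [254.4265 179.6741] 1353 box [[229.60000610351562, 163.1999969482422], [277.6000061035156, 161.1999969482422], [279.0, 196.0], [231.0, 198.0]] [ 0.5819 -0.0108  0.125 ]
blue top [230.4062 186.2812] 32 box [[230.0, 175.0], [231.0, 175.0], [231.0, 195.0], [230.0, 195.0]] [0.5626 0.0564 0.125 ]
blue top [425.8125 209.3281] 64 box [[397.0, 209.0], [456.0, 209.0], [456.0, 210.0], [397.0, 210.0]] [ 0.5019 -0.4857  0.125 ]
blue top [251.6827 249.0673] 208 box [[239.1999969482422, 253.0], [252.6999969482422, 236.10000610351562], [263.5, 244.8000030517578], [250.10000610351562, 261.70001220703125]] [ 0.3881 -0.0046  0.125 ]
blue scene [223.2    160.3333] 30 box [[219.8000030517578, 155.0], [225.60000610351562, 153.89999389648438], [227.8000030517578, 164.8000030517578], [222.0, 166.0]] [0.4163 0.0114 0.125 ]
blue scene [215.1525 161.2203] 59 box [[210.0, 156.0], [220.0, 156.0], [220.0, 166.0], [210.0, 166.0]] [ 0.4046 -0.0089  0.125 ]
blue scene [256.2009 211.438 ] 468 box [[233.0, 208.0], [275.29998779296875, 192.3000030517578], [282.79998779296875, 212.60000610351562], [240.5, 228.3000030517578]] [ 0.6308 -0.0407  0.125 ]
```

View pics/crop1.png

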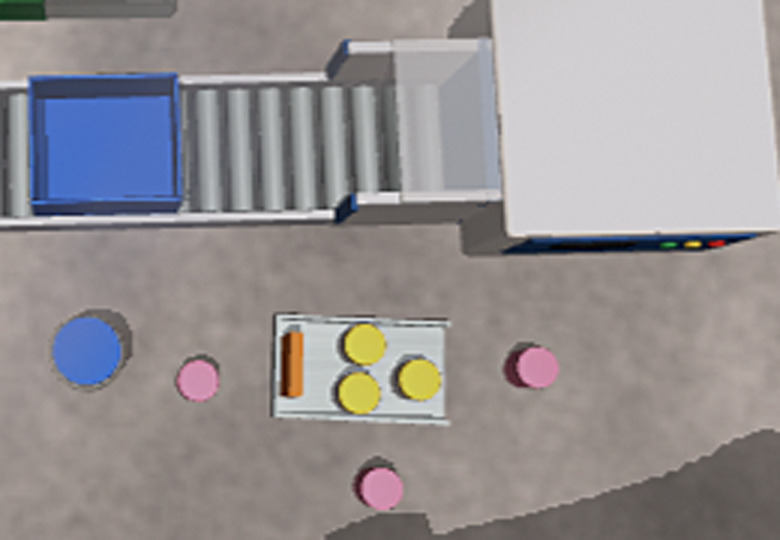

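The crop shows the steel tray with three yellow caps at crop (364,344), (358,392) and (419,380). The orange plate is at (292,364), its mouth to the right, and pink pots are at (198,380), (537,367) and (380,488). Next I get metric values.

```bash
python3 - <<'E'
from h import *
np.set_printoptions(precision=4,suppress=True)
t=dict(np.load("pics/top0.npz")); s=dict(np.load("pics/scene0.npz"))
for n,c in(("top",t),("scene",s)):
  for ce,a,r in blobs(c,(4,150,100),(14,255,255),20)+blobs(c,(4,120,100),(14,255,255),20): print("or",n,ce,a,np.round(cv2.boxPoints(r)).tolist())
  for ce,a,r in blobs(c,(160,60,120),(178,255,255),40): print("pink",n,ce,a,plane(c,*ce,.05))
f=lambda p,z:plane(t,220+(p[0]+.5)/3-.5,130+(p[1]+.5)/3-.5,z)
for nm,ps,z in(("tray rim",[(275,315),(273,417),(448,425),(448,323)],.034),("plate",[(287,332),(285,397),(300,397),(302,332)],.086),("tote rim",[(30,76),(177,73),(181,211),(31,215)],.125),("jar",[(87,352)],.115),("hood",[(393,40),(396,190),(490,40),(495,192)],.162),("cheek start",[(349,42),(357,195)],.16),("rail near",[(10,228),(330,221)],.05),("rail far",[(10,78),(325,75)],.05)):
  print(nm,*[f(p,z) for p in ps],sep="\n  ")
E
```

```text
or top [102.1959 177.134 ] 97 [[93.0, 180.0], [94.0, 172.0], [111.0, 173.0], [111.0, 182.0]]
or top [102.1959 177.134 ] 97 [[93.0, 180.0], [94.0, 172.0], [111.0, 173.0], [111.0, 182.0]]
pink top [398.74   252.0067] 150 [ 0.3864 -0.4292  0.05  ]
pink top [285.6987 256.4231] 156 [ 0.3706 -0.1031  0.05  ]
pink top [346.8038 292.5633] 158 [ 0.27  -0.277  0.05 ]
or scene [161.0447 202.7374] 179 [[154.0, 190.0], [163.0, 188.0], [169.0, 215.0], [160.0, 217.0]]
pink scene [185.3889 192.1157] 216 [ 0.3886 -0.1104  0.05  ]
pink scene [116.8718 199.5   ] 234 [ 0.288  -0.2807  0.05  ]
pink scene [ 84.2091 244.6   ] 110 [ 0.3819 -0.4257  0.05  ]
tray rim
  [ 0.4352 -0.1798  0.034 ]
  [ 0.3363 -0.1768  0.034 ]
  [ 0.3304 -0.3458  0.034 ]
  [ 0.4289 -0.3488  0.034 ]
plate
  [ 0.4158 -0.1845  0.086 ]
  [ 0.3551 -0.1819  0.086 ]
  [ 0.3552 -0.1959  0.086 ]
  [ 0.4159 -0.1987  0.086 ]
tote rim
  [0.6524 0.0598 0.125 ]
  [ 0.6562 -0.0789  0.125 ]
  [ 0.5248 -0.0825  0.125 ]
  [0.5199 0.0569 0.125 ]
jar
  [0.3941 0.0038 0.115 ]
hood
  [ 0.6797 -0.2751  0.162 ]
  [ 0.5403 -0.2745  0.162 ]
  [ 0.6803 -0.3638  0.162 ]
  [ 0.5391 -0.3635  0.162 ]
cheek start
  [ 0.6781 -0.2351  0.16  ]
  [ 0.5357 -0.2396  0.16  ]
rail near
  [0.5171 0.0809 0.05  ]
  [ 0.5266 -0.2327  0.05  ]
rail far
  [0.668  0.0835 0.05  ]
  [ 0.6731 -0.2303  0.05  ]
```

```bash
cat >> h.py <<'E'
H=0.078; L=0.157   # tray mouth -> tool point: back, up (TCP 73 mm-ish above tray underside)
def ori(yaw,tilt=0,s=1):
    """tool frame for tray heading yaw, mouth down by tilt; tool y = s*tray x"""
    T=R.from_euler("ZY",[yaw,tilt]); tx,ty,tz=T.as_matrix().T
    y=s*tx; z=-tz; return R.from_matrix(np.c_[np.cross(y,z),y,z])
def tcp_for_mouth(m,yaw,tilt,h=0.069):
    return np.array(m)+R.from_euler("ZY",[yaw,tilt]).apply([-L,0,h])
E
python3 - <<'E'
from h import *
from station import arm
np.set_printoptions(precision=3,suppress=True)
for s in(1,-1):
  print("pick",s,arm.inverse_kinematics([.3855,-.19,.073],ori(-1.606,0,s).as_rotvec()))
  for yaw,m in((0,[.56,-.012,.125]),(0.03,[.57,-.012,.15]),(-1.6,[.6,-.01,.13]),):
    for t in(-.08,.0,.35,.7): print(yaw,s,t,tcp_for_mouth(m,yaw,t),arm.inverse_kinematics(tcp_for_mouth(m,yaw,t),ori(yaw,t,s).as_rotvec()))
  print("push",s,[arm.inverse_kinematics([.6,y,.11],ori(0,0,s).as_rotvec()) for y in(.11,-.21)])
E
```

```text
pick 1 [ 0.605  0.302 -0.246  2.193  0.119  0.659 -1.331]
0 1 -0.08 [ 0.398 -0.012  0.181] [ 0.747  0.028 -0.797  2.21   0.033  0.832 -0.071]
0 1 0.0 [ 0.403 -0.012  0.194] [ 0.702  0.079 -0.771  2.132  0.067  0.954 -0.107]
0 1 0.35 [ 0.436 -0.012  0.244] [ 0.487  0.33  -0.637  1.784  0.141  1.44  -0.201]
0 1 0.7 [ 0.484 -0.012  0.279] [ 0.305  0.6   -0.505  1.425  0.139  1.876 -0.23 ]
0.03 1 -0.08 [ 0.408 -0.017  0.206] [ 0.752  0.007 -0.779  2.16   0.006  0.897  0.   ]
0.03 1 0.0 [ 0.413 -0.017  0.219] [ 0.706  0.062 -0.758  2.082  0.05   1.016 -0.047]
0.03 1 0.35 [ 0.446 -0.016  0.269] [ 0.488  0.325 -0.642  1.731  0.148  1.5   -0.169]
0.03 1 0.7 [ 0.494 -0.014  0.304] [ 0.293  0.598 -0.508  1.369  0.153  1.936 -0.207]
-1.6 1 -0.08 [0.605 0.152 0.186] [ 0.224  0.578 -0.79   1.608  0.507  1.194 -2.298]
-1.6 1 0.0 [0.605 0.147 0.199] [ 0.304  0.559 -0.831  1.618  0.441  1.163 -2.23 ]
-1.6 1 0.35 [0.604 0.114 0.249] [ 0.327  0.404 -0.5    1.65  -0.177  1.081 -1.654]
-1.6 1 0.7 [0.602 0.066 0.284] [ 0.436  0.423 -0.332  1.645 -0.599  1.236 -1.23 ]
push 1 [array([ 0.337,  0.638, -0.785
[... 431 characters left out ...]
  0.206] None
0.03 -1 0.0 [ 0.413 -0.017  0.219] None
0.03 -1 0.35 [ 0.446 -0.016  0.269] [-0.857  0.441  1.085  1.773 -0.291  1.511 -2.788]
0.03 -1 0.7 [ 0.494 -0.014  0.304] [-0.649  0.79   1.08   1.407 -0.367  1.974 -2.629]
-1.6 -1 -0.08 [0.605 0.152 0.186] [ 0.363  0.681 -1.036  1.604  0.672  1.277  0.727]
-1.6 -1 0.0 [0.605 0.147 0.199] [ 0.4    0.626 -0.996  1.615  0.554  1.209  0.829]
-1.6 -1 0.35 [0.604 0.114 0.249] [ 0.663  0.548 -1.004  1.639  0.134  1.088  1.242]
-1.6 -1 0.7 [0.602 0.066 0.284] [ 0.747  0.511 -0.771  1.634 -0.385  1.164  1.745]
push -1 [array([ 0.511,  0.785, -1.087,  1.717,  0.765,  1.128,  2.33 ]), array([ 0.214,  0.549,  0.101,  1.677, -0.067,  0.918, -2.801])]
```

```bash
python3 - <<'E'
from h import *
from station import arm,capture
np.set_printoptions(precision=4,suppress=True)
q=ori(-1.606).as_rotvec()
arm.goto([.3855,-.19,.17],q)
c=capture("wrist"); np.savez("pics/w1.npz",**c); cv2.imwrite("pics/w1.png",c["frame"][:,:,::-1])
print(arm.read_time_s(),arm.read_tool_pos(),c["origin"],c["rotation"])
h=cv2.cvtColor(c["frame"],cv2.COLOR_RGB2HSV)
for ce,a,r in blobs(c,(4,140,90),(17,255,255),100): print("or",ce,a,[plane(c,*p,.086) for p in cv2.boxPoints(r)])
for ce,a,r in blobs(c,(20,140,110),(33,255,255),100): print("yel",ce,a,plane(c,*ce,.059))
E
```

```text
1.8333 [ 0.3855 -0.1908  0.1701] [ 0.4567 -0.1939  0.3389] [-0.1909  0.199  -1.5972]
or [259.0498 190.6224] 1324 [array([ 0.4262, -0.1887,  0.086 ]), array([ 0.4258, -0.1998,  0.086 ]), array([ 0.3563, -0.1978,  0.086 ]), array([ 0.3567, -0.186 ,  0.086 ])]
yel [342.0286 161.4772] 1712 [ 0.4075 -0.2623  0.059 ]
yel [401.1475 197.5802] 1627 [ 0.3746 -0.3134  0.059 ]
yel [331.6739 213.8467] 1389 [ 0.3621 -0.2545  0.059 ]
yel [488.7467 325.1233] 300 [ 0.2467 -0.4042  0.059 ]
yel [ 25.8523 325.5268] 298 [0.2615 0.0316 0.059 ]
```

View pics/w1.png

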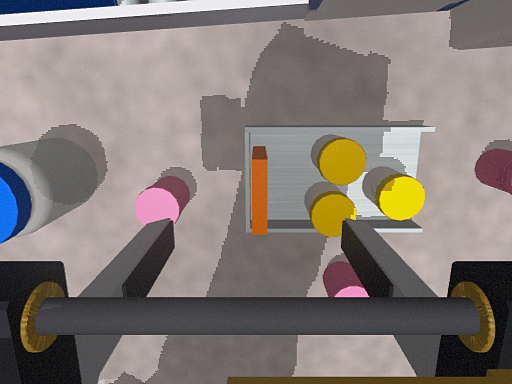

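The wrist view shows the orange plate at (259,190) between the fingers. The three yellow pots are at (342,161), (401,198) and (332,214), with the pink pots clear of the fingers. The plate sits at y≈−0.192. I grip high so the tips pass above the caps.

```bash
python3 - <<'E'
from h import *
from station import arm,capture
np.set_printoptions(precision=4,suppress=True)
arm.move_l([.386,-.1915,.073],speed=.1)
print(arm.read_tool_pos(),arm.read_ft_force())
arm.close(); print(arm.read_gripper_width(),arm.read_gripper_force(),arm.read_ft_force(),arm.read_tool_pos())
f0=arm.read_ft_force()
arm.move_l([.386,-.1915,.11],speed=.08)
print(arm.read_time_s(),np.array(arm.read_ft_force())-f0,arm.read_gripper_width(),arm.read_ft_torque())
for n in("scene","wrist"):
  c=capture(n); cv2.imwrite(f"pics/{n}2.png",c["frame"][:,:,::-1])
a=cv2.imread("pics/scene2.png")[140:290,50:250]; b=cv2.imread("pics/wrist2.png")
cv2.imwrite("pics/m2.png",np.hstack([cv2.resize(a,(400,300)),cv2.resize(b,(400,300))]))
E
```

```text
[ 0.3863 -0.1917  0.0735] [ 0.584   0.3709 -0.1113]
0.012173832630725316 29.999921321868896 [ 0.0613 -1.3187 -0.8856] [ 0.386  -0.1915  0.073 ]
4.7833 [ 0.0548  1.6807 -2.6173] 0.011661652364733937 [ 0.2559  0.0405 -0.0227]
```

View pics/m2.png

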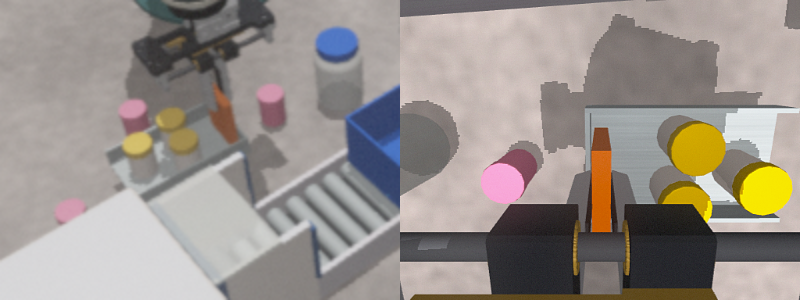

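```bash
python3 - <<'E'
from h import *
from station import arm,capture
np.set_printoptions(precision=4,suppress=True)
arm.move_l([.386,-.1915,.28],speed=.15,frame=ori(-1.606,-.06).as_rotvec())
pm=tcp_for_mouth([.56,-.012,.2],.024,-.06); print(pm, arm.read_time_s())
p0=np.array([.386,-.1915,.28])
for k in(.33,.67,1):
    p=p0+(np.r_[pm[:2],.28]-p0)*k
    arm.move_l(p,speed=.12,frame=ori(-1.606+1.63*k,-.06).as_rotvec())
arm.move_l(pm,speed=.12)
print(arm.read_time_s(),arm.read_gripper_width(),arm.read_tool_pos(),arm.read_ft_force(),arm.read_ft_torque())
for n in("scene","top"):
  c=capture(n); cv2.imwrite(f"pics/{n}3.png",c["frame"][:,:,::-1]);np.savez(f"pics/{n}3.npz",**c)
a=cv2.imread("pics/scene3.png")[100:300,130:370]; b=cv2.imread("pics/top3.png")[110:310,150:390]
cv2.imwrite("pics/m3.png",np.hstack([cv2.resize(a,(400,333)),cv2.resize(b,(400,333))]))
E
```

```text
[ 0.3992 -0.0159  0.2595] 6.1667
8.5833 0.011607789055675128 [ 0.399  -0.0163  0.2594] [-0.675   0.1075 -3.2559] [-0.0591  0.261  -0.0907]
```

View pics/m3.png

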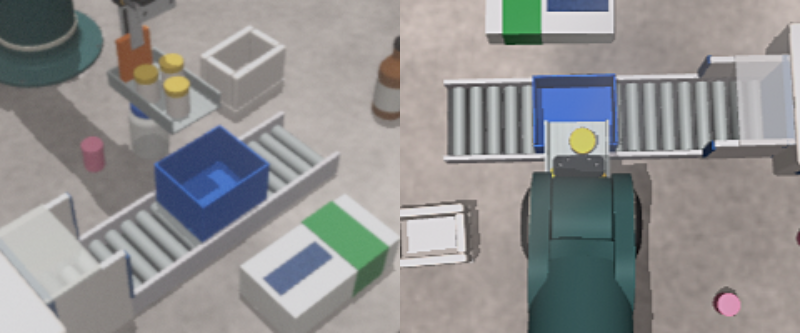

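```bash
python3 - <<'E'
from h import *
from station import arm,capture
np.set_printoptions(precision=4,suppress=True)
yaw=.024; m=[.562,-.012,.137]
for t,zz in((-.06,.16),(.1,.137),(.2,.137),(.25,.135),(.29,.135),(.33,.135),(.37,.133),(.42,.133),(.5,.133),(.58,.132),(.66,.132),(.7,.132)):
    p=tcp_for_mouth([m[0],m[1],zz],yaw,t)
    d=np.linalg.norm(p-arm.read_tool_pos()); 
    arm.move_l(p,speed=max(d/.45,.01) if t>.1 else .1,frame=ori(yaw,t).as_rotvec())
    if t>.2: arm.sleep(.2)
arm.sleep(.3)
print(arm.read_time_s(),arm.read_gripper_width(),arm.read_tool_pos(),arm.read_ft_force())
ims=[]
for n in("scene","top"):
  c=capture(n); np.savez(f"pics/{n}4.npz",**c); ims.append(c["frame"][:,:,::-1])
cv2.imwrite("pics/m4.png",np.hstack([cv2.resize(ims[0][100:300,130:370],(400,333)),cv2.resize(ims[1][110:310,150:390],(400,333))]))
E
```

```text
17.6667 0.01203923169216085 [ 0.4864 -0.0138  0.2859] [-0.2119 -0.0411 -2.0608]
```

View pics/m4.png

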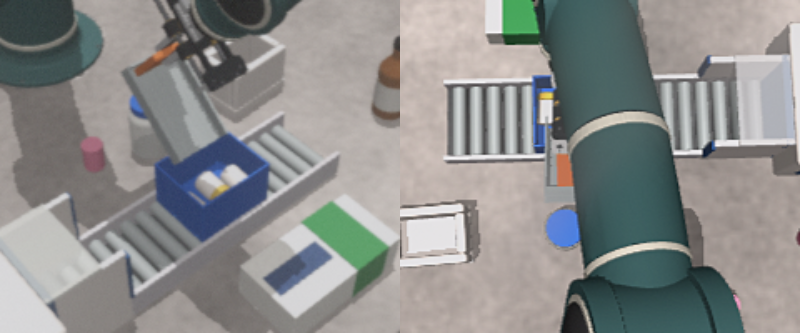

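The tray is empty and the pots lie in the tote; the wrist load fell by 1.2 N, which matches three pots. I return the tray to its original spot.

```bash
python3 - <<'E'
from h import *
from station import arm,capture
np.set_printoptions(precision=4,suppress=True)
yaw=.024
arm.move_l(tcp_for_mouth([.562,-.012,.17],yaw,.35),speed=.15,frame=ori(yaw,.35).as_rotvec())
p0=tcp_for_mouth([.562,-.012,.21],yaw,0)
arm.move_l(p0,speed=.15,frame=ori(yaw,0).as_rotvec())
e=np.array([.386,-.1915,.28])
for k in(.33,.67,1):
    arm.move_l(p0+(e-p0)*k,speed=.15,frame=ori(yaw-1.63*k,0).as_rotvec())
arm.move_l([.386,-.1915,.085],speed=.15)
z=.085
f0=np.array(arm.read_ft_force())
while z>.071:
    z-=.002; arm.move_l([.386,-.1915,z],speed=.03); f=np.array(arm.read_ft_force())-f0
    print(z,f)
    if f[2]>1.5: break
arm.gripper_open(); arm.sleep(.2)
arm.move_l([.386,-.1915,.2],speed=.15)
print(arm.read_time_s())
ims=[]
for n in("scene","wrist"):
  c=capture(n); np.savez(f"pics/{n}5.npz",**c); ims.append(c["frame"][:,:,::-1])
cv2.imwrite("pics/m5.png",np.hstack([cv2.resize(ims[0][100:300,80:320],(400,333)),cv2.resize(ims[1],(400,333))]))
E
```

```text
0.083 [0.3182 1.5188 0.5608]
0.081 [0.6818 1.2005 0.5199]
0.079 [0.6216 0.555  0.5036]
0.077 [-0.3144  1.0411  0.6481]
0.075 [-1.2685  2.0127  0.4907]
0.073 [0.7646 1.1329 2.5924]
26.4583
```

View pics/m5.png

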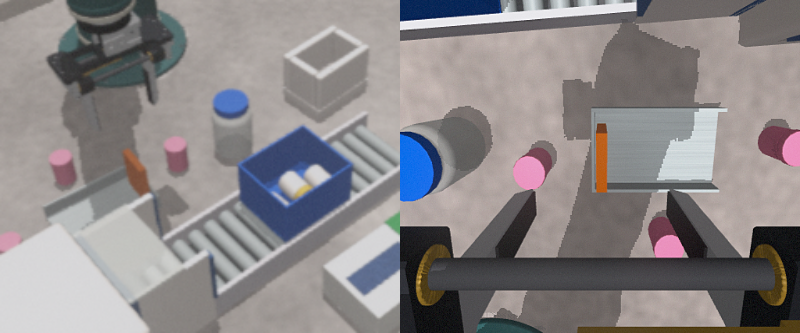

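The tray is flat and empty on the bench, clear of the pink pots, and the pots are in the tote. Next comes the push.

```bash
python3 - <<'E'
from h import *
from station import arm,capture
np.set_printoptions(precision=4,suppress=True)
q=ori(.024).as_rotvec()
P=lambda y,z=.11:[.594-.024*(y+.01),y,z]
arm.move_l([.386,-.1915,.28],speed=.2)
arm.goto(P(.125,.28),q); arm.close()
arm.move_l(P(.125),speed=.15)
c=capture("top"); np.savez("pics/top6.npz",**c)
f0=np.array(arm.read_ft_force()); print(arm.read_time_s(),f0)
arm.move_l(P(-.14),speed=.06)
print(arm.read_time_s(),arm.read_ft_force()-f0)
y=-.14
while y>-.225:
    y-=.004; arm.move_l(P(y),speed=.04); f=np.array(arm.read_ft_force())-f0
    if y<-.19 or f[1]>4: print(round(y,3),f,arm.read_tool_pos())
    if f[1]>9: break
arm.sleep(.3); print(arm.read_time_s(),arm.read_ft_force()-f0,arm.read_tool_pos())
ims=[]
for n in("scene","top"):
  c=capture(n); np.savez(f"pics/{n}7.npz",**c); ims.append(c["frame"][:,:,::-1])
cv2.imwrite("pics/m7.png",np.hstack([cv2.resize(ims[0][130:330,80:320],(400,333)),cv2.resize(ims[1][110:310,240:480],(400,333))]))
E
```

```text
31.2667 [-0.3012  0.0286  0.5584]
35.8333 [ 0.5651 -0.6449 -0.0704]
-0.192 [-0.3435 -1.0441  0.463 ] [ 0.5983 -0.1924  0.11  ]
-0.196 [ 0.2726 -0.3132 -0.5841] [ 0.5984 -0.1964  0.11  ]
-0.2 [ 1.0831 -0.0386 -0.7671] [ 0.5985 -0.2004  0.11  ]
-0.204 [ 2.8627  6.6497 -1.3603] [ 0.5992 -0.2027  0.1101]
-0.208 [-1.3914 23.9187  5.7075] [ 0.5993 -0.2028  0.1101]
40.3833 [-0.929  24.0989  5.5326] [ 0.5993 -0.2028  0.1101]
```

View pics/m7.png

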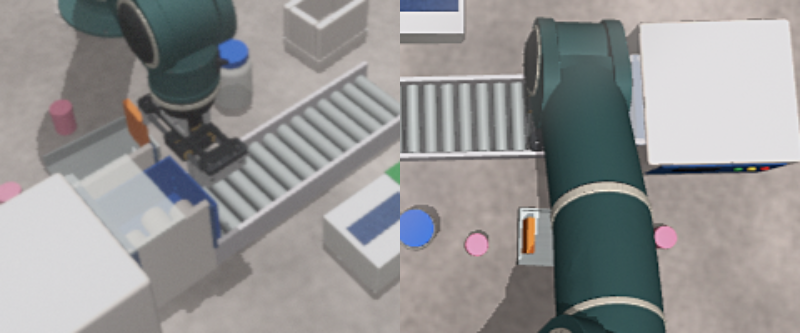

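Hard contact came at y=−0.203, where I predicted home. I back off and verify.

```bash
python3 - <<'E'
from h import *
from station import arm,capture
np.set_printoptions(precision=4,suppress=True)
P=lambda y,z=.11:[.594-.024*(y+.01),y,z]
arm.move_l(P(-.2),speed=.02); arm.move_l(P(-.12),speed=.1); arm.move_l(P(-.02,.3),speed=.2)
arm.goto([.45,.25,.3],ori(.024).as_rotvec()); arm.sleep(.3)
print(arm.read_time_s())
ims=[]
for n in("scene","top"):
  c=capture(n); np.savez(f"pics/{n}8.npz",**c); ims.append(c["frame"][:,:,::-1])
  if n=="top":
    for ce,a,r in blobs(c,(105,150,60),(125,255,255),40): print(ce,a,[plane(c,*p,.125)[:2] for p in cv2.boxPoints(r)])
cv2.imwrite("pics/m8.png",np.hstack([cv2.resize(ims[0][130:330,80:320],(400,333)),cv2.resize(ims[1][110:310,240:480],(400,333))]))
E
```

```text
44.675
[336.1076 189.9243] 251 [array([ 0.5287, -0.204 ]), array([ 0.6081, -0.2146]), array([ 0.599 , -0.2935]), array([ 0.5198, -0.2822])]
[426.013  209.4545] 77 [array([ 0.5008, -0.4062]), array([ 0.5068, -0.5688]), array([ 0.5021, -0.5687]), array([ 0.4961, -0.4062])]
[253.3179 247.9669] 151 [array([0.3719, 0.023 ]), array([ 0.4243, -0.0012]), array([ 0.4091, -0.0343]), array([ 0.3569, -0.01  ])]
```

View pics/m8.png

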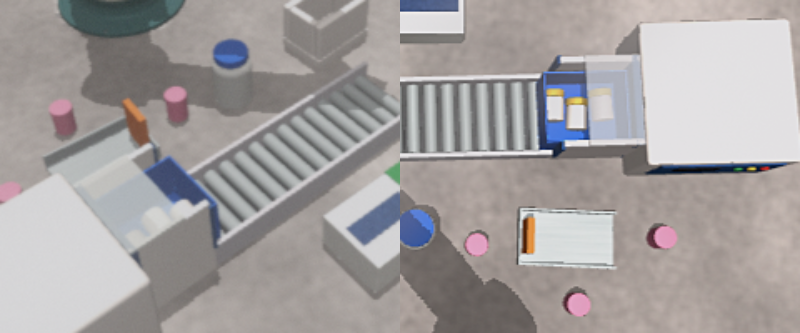

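The tote is home under the hood with three pots inside (crop (553,104), (575,112), (600,103)). The tray is flat and the bystanders have not moved. I check the trailing rim, then hand in.

```bash
python3 - <<'E'
from h import *
from station import arm
c=dict(np.load("pics/top8.npz")); 
y=plane(c,240+143*.6,110+90*.6,.125)[1]; print("trailing rim y",y)
if abs(y+.211)<.007: arm.sign_off(); print("signed off",arm.read_time_s())
E
```

```text
trailing rim y -0.21157649626770808
the job is handed in; nothing more can be done
the job is handed in; nothing more can be done
```

The job is handed in at about 45 s: all three pots are in the tote, the tote is home against the stop, the empty tray is flat on the bench, and nothing else was moved.

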